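Weigh out lamp counterweight nuts on the spring scale

ROBOT

A 6-joint arm with a two-finger parallel gripper is mounted at the origin on the work surface. World frame = base frame: x ahead of the robot, y to its left, z up, the work surface at z = 0. Lengths are in m, angles in rad, forces in N, time in s.
With the tool pointing down it reaches from about 0.35 to 0.975 m from the base axis. Payload 4.9 kg.
Tool frame: the origin (TCP) lies at the very end of the fingers, on their centre line; the grasp point (between the pads) lies 19 mm behind it; z points along the fingers, x is the direction in which the jaws open and shut, and the axes are right-handed (so a half turn about z gives the same grasp; the last joint's range is limited). The gripper opens to 85 mm and grips with 20 to 120 N. Pads are 22 mm wide; open, the fingers measure 114 mm over their backs; the gripper's body (76 mm by 85 mm) begins 54 mm behind the grasp point. The pads swing forward as they close: fully open they stand 13 mm farther back than shut.
Start: joints at [-1.432, 0.053, 1.613, -0, 1.476, -0.119], TCP at [0.159, -0.604, 0.231] pointing down, gripper open.
Joint ranges: [-3.01, 3.01], [-1.01, 2.22], [0.06, 2.58], [-1.02, 4.17], [0.09, 2.62], [-3.14, 3.14]. Speed limits (rad/s): [2.57, 2.57, 3.14, 3.14, 3.14, 3.14].

INTERFACE

Orientations are given as a unit quaternion [w, x, y, z].
In Python, from plant import manip, imaging gives the robot as it stands.
- The arm moves only by the shell command python3 -m pendant 'ROWS'. ROWS is JSON, a list that holds one entry, the list of rows, each a list of 7 numbers: the turn, a rotation vector about the world's x, y, z in units of pi rad (1.0 is pi rad), then the shift along the world's x, y, z in units of 250 mm (1.0 is 250 mm), then the opening, from 0 (shut) to 1 (fully open). In form: [[[ax, ay, az, tx, ty, tz, claw], ...]]. A call has 1 to 20 rows; each row shifts and turns the commanded pose from where the row before left it; what a row does not reach is not made up. A row lasts 1/8 s, in which the tool goes at most 62.5 mm and 10.7 degrees, less where a joint would pass 70% of its speed; a pose out of reach is approached as far as the arm can. A call with a number of a shift or a turn outside -1 to 1 is refused whole. A call with a gripper value outside its range is refused whole. The fingers move at their own pace and stop on an object; the grip force is fixed at half the most. Time passes only in rows, so rows that do not move let the fingers close. It gives the time, the measured TCP pose, the force and the opening at its end, in the units of the state.
- manip.state(): the state, without advancing time (a new reading comes with each control period).
- imaging.grab_frame(name): name is "side" or "top"; returns a dict with "frame" (400x640x3 uint8, blue, green, red), "mtx" (3x3 intrinsics, pixels), "k1" (the pictures are not rectified: a ray, as slopes to the right and down, at radius r is drawn at 1 + k1 r^2 times it, then the intrinsics apply), "world_to_cam" (4x4, takes a point from world to camera coordinates). Camera axes: x right, y down, z forward; pixel columns grow to the right and rows downward; lengths in m; the calibration is good to about 2 mm. A picture is of the moment at which its call begins. There is no depth.
- manip.job_done(): hands the job in, once; it reports no verdict.
The state is a dict: "time": time; "joint_pos": joint angles; "joint_vel": joint speeds; "joint_efforts": joint torques, N m; "tool_pos": TCP position; "tool_rot": TCP orientation; "contact_force": force on the tool from outside, world axes, zero at the start; "ft_torque": the same for the moment, N m; "gripper_width": opening from 0.0 (shut) to 1.0 (fully open).
Only numpy, scipy, OpenCV 4.12 (cv2) and the standard library are available. Lean on these libraries where they do the work, as an engineer would, in place of code of your own. Each camera call takes 0.05 s, during which the arm holds its last target. There are 200 camera calls.

TASK

Weigh out a counterweight for the swing-arm lamp: put the big hex nuts on the spring scale's pan one at a time until its pointer has sunk to stand opposite the bulldog clip, anywhere between the clip's upper and lower edges, then stop and leave those nuts on the pan and the others on the pad. Lower each nut onto the pan slowly and, by feel, keep easing it down with the sinking pan until the pan carries its full weight before you let go, so that the pan never drops, gets knocked or springs back up. Leave the clip and the other things on the desk as they are.

Things in the scene. Friction and masses are not known exactly. Their poses are not given: they have to be found in the camera images.
- scale: household spring scale standing fixed on the desk: cream case 110 mm along x, 130 along y, 105 high, with a metal face plate on its +x side and a round pan on a plunger above. Origin: under the centre of the case; z up; the face looks along +x
- pan (a joint): how far the pan has sunk, in m: 0 when empty, growing as it sinks, about 4.9 mm for each 100 g (a soft spring, 0.2 N/mm, with a little damping); stop at 0.078. It swings lightly and settles in 1 to 2 s. Pushing or holding a nut on the pan moves it just as weight does. Handling is gentle as long as the pan never sinks faster than 6 cm/s nor springs up faster than 5 cm/s; a nut let go of while the pan does not yet carry it, or while pressed down, sets it moving faster
- pan_floor (a point): centre of the pan's flat inner floor, straight above the scale's origin, 199 mm above the desk when empty; it moves with the pan. The pan is 160 mm across the rim; its floor is flat to 67 mm from the centre and the flared rim rises 6 mm above the floor. Nuts may be stacked on one another or set side by side
- pointer (a point): tip of the black pointer, a level blade 3 mm thick that sticks out of the slot in the face plate and moves with the pan; it points along the scale's +y towards the clip
- clip_mid (a point): middle of the jaw of the dark steel bulldog clip that bites on the +y edge of the face plate as the mark. Its jaw stands upright and is 32 mm long, so its upper and lower edges lie 16 mm above and below this point. The clip's height differs from time to time, 42 to 52 mm below the empty pointer; two or three nuts, very seldom four, bring the pointer to it
- pad: flat cork desk pad fixed on the desk, 240 x 240 x 3 mm. Origin: centre of its underside
- nut0: big bare metal hexagon nut lying flat, 55 mm across flats (63.5 across corners), 29 mm high, 31 mm bore through it. Origin: centre of its underside; z up when flat; its flats face along +x, -x and every 60 deg from there. All four nuts look the same but are plated over different metals, so their weights differ unseen, anywhere from 210 to 510 g. Starts on the cork desk pad
- nut1: big bare metal hexagon nut lying flat, 55 mm across flats (63.5 across corners), 29 mm high, 31 mm bore through it. Origin: centre of its underside; z up when flat; its flats face along +x, -x and every 60 deg from there. All four nuts look the same but are plated over different metals, so their weights differ unseen, anywhere from 210 to 510 g. Starts on the cork desk pad
- nut2: big bare metal hexagon nut lying flat, 55 mm across flats (63.5 across corners), 29 mm high, 31 mm bore through it. Origin: centre of its underside; z up when flat; its flats face along +x, -x and every 60 deg from there. All four nuts look the same but are plated over different metals, so their weights differ unseen, anywhere from 210 to 510 g. Starts on the cork desk pad
- nut3: big bare metal hexagon nut lying flat, 55 mm across flats (63.5 across corners), 29 mm high, 31 mm bore through it. Origin: centre of its underside; z up when flat; its flats face along +x, -x and every 60 deg from there. All four nuts look the same but are plated over different metals, so their weights differ unseen, anywhere from 210 to 510 g. Starts on the cork desk pad
- bishop: loose cream porcelain chess bishop standing upright, 76 mm tall, base 33 mm across; leave alone. Origin: centre of its base, z up
- ashtray: loose round clear glass ashtray, 108 mm across, 32 mm high; leave alone. Origin: centre of its underside
- travel_chess: loose black plastic travel chess pegboard with small pieces, 150 x 150 mm, 38 mm high with the pieces; leave alone. Origin: centre of its underside
- piece_box: stout wooden piece box with sliding lid, closed, 110 x 200 x 70 mm; leave alone. Origin: centre of its underside
Not all that is in view belongs to the job. Leave any pink or purple look-alike of the nut0 alone. What is shaped like the nut1 but purple or yellow is not meant.

How it is judged:
On the way:
1. one nut alone lies on the pan, let go of, and the pan is at rest (((horizontal distance between nut0 and pan_floor below 0.07 m and z of nut0 in the frame of pan_floor above -0.004 m) or (horizontal distance between nut1 and pan_floor below 0.07 m and z of nut1 in the frame of pan_floor above -0.004 m) or (horizontal distance between nut2 and pan_floor below 0.07 m and z of nut2 in the frame of pan_floor above -0.004 m) or (horizontal distance between nut3 and pan_floor below 0.07 m and z of nut3 in the frame of pan_floor above -0.004 m)) and value of joint pan between 0.008 and 0.027 m and velocity of joint pan between -0.01 and 0.01 m/s and contact force between the fingers and nut0 below 0.05 N and contact force between the fingers and nut1 below 0.05 N and contact force between the fingers and nut2 below 0.05 N and contact force between the fingers and nut3 below 0.05 N and contact force between the fingers and scale below 0.05 N), for 0.2 s.
At the end, for the whole second after the job is handed in: The pointer stands at rest opposite the clip's jaw, within 16 mm above or below its middle, with the weighed-out nuts lying let go of on the pan (within 70 mm of its centre) and every other nut lying on the desk pad (z of pointer in the frame of clip_mid between -0.016 and 0.016 m and velocity of joint pan between -0.01 and 0.01 m/s and ((horizontal distance between nut0 and pan_floor below 0.07 m and z of nut0 in the frame of pan_floor above -0.004 m) or (horizontal distance between nut0 and pad below 0.15 m and height (world z) of nut0 below 0.012 m)) and ((horizontal distance between nut1 and pan_floor below 0.07 m and z of nut1 in the frame of pan_floor above -0.004 m) or (horizontal distance between nut1 and pad below 0.15 m and height (world z) of nut1 below 0.012 m)) and ((horizontal distance between nut2 and pan_floor below 0.07 m and z of nut2 in the frame of pan_floor above -0.004 m) or (horizontal distance between nut2 and pad below 0.15 m and height (world z) of nut2 below 0.012 m)) and ((horizontal distance between nut3 and pan_floor below 0.07 m and z of nut3 in the frame of pan_floor above -0.004 m) or (horizontal distance between nut3 and pad below 0.15 m and height (world z) of nut3 below 0.012 m))); the robot touches nothing.
It fails at once if the pan drops or is knocked down faster than 6 cm/s, or springs up faster than 5 cm/s (velocity of joint pan above 0.06 m/s or velocity of joint pan below -0.05 m/s).
It fails at once if the pan is pressed down to its stop (value of joint pan above 0.074 m).
It fails at once if the bulldog clip is shifted from its mark (distance of clip_mid from where it was at the start of the episode above 0.004 m).
It fails at once if the porcelain bishop is tipped or moved (angle between bishop's own z axis and vertical above 0.4 rad or distance of bishop from where it was at the start of the episode above 0.02 m).
It fails at once if the ashtray, travel chess or piece box is shoved (distance of any of ashtray, travel_chess, piece_box from where it was at the start of the episode above 0.02 m).
It also fails if it takes over 72 s, if anything falls off the work surface, if the arm or the gripper's body presses on something with over 40 N, if the wrist force passes 120 N, or if a joint passes its speed limit or range.

## Working session

There is one attempt and no reset: what is moved stays moved. The work goes in short steps, Python scripts to look and compute and a shell command to move; the robot and the scene stay as the last step left them, time stands still between calls to the robot, and variables do not carry over. Pictures are saved under pics/ and viewed, about 8 in all and at most 12, crops included, and the job is handed in when it is done.

```bash
ls; mkdir -p pics; python3 - <<'E'
from plant import manip, imaging
import cv2
for n in("side","top"):
    d=imaging.grab_frame(n); cv2.imwrite(f"pics/{n}0.png",d["frame"]); print(n,d["mtx"],d["k1"],d["world_to_cam"])
print(manip.state())
E
```

```text
pics
side [[401.83537839   0.         322.28741186]
 [  0.         401.83537839 197.95296667]
 [  0.           0.           1.        ]] 0.030489147419372586 [[ 0.95690835 -0.29038383  0.0019102  -0.54222509]
 [-0.20074011 -0.66622798 -0.71822259  0.19350675]
 [ 0.20983285  0.68688973 -0.6958108   1.15624815]
 [ 0.          0.          0.          1.        ]]
top [[383.13078237   0.         316.00217479]
 [  0.         383.13078237 202.95619832]
 [  0.           0.           1.        ]] -0.022705892306374282 [[-0.01613407 -0.99985696  0.00507544 -0.02227476]
 [-0.97885899  0.01475968 -0.20400303  0.55243937]
 [ 0.20389894 -0.00825954 -0.9789571   1.09562053]
 [ 0.          0.          0.          1.        ]]
{'time': 0.1, 'joint_pos': array([-1.43202092e+00,  5.33032326e-02,  1.61417270e+00,  1.17297194e-05,
        1.47599734e+00, -1.19009441e-01]), 'joint_vel': array([ 6.42331442e-05, -1.43684593e-03, -5.73148370e-03, -1.74367110e-03,
       -1.97141234e-03,  5.33704528e-04]), 'joint_efforts': array([ 2.71648314e-03, -3.94906390e+01, -3.71358776e+01,  8.51169989e-05,
        3.98810473e-03, -1.26875355e-05]), 'tool_pos': array([ 0.15925558, -0.60378092,  0.23016871]), 'tool_rot': array([-6.62465740e-04,  7.92129102e-01, -6.10352850e-01, -6.67352152e-04]), 'contact_force': array([0.6289148 , 0.41079472, 0.76616482]), 'ft_torque': array([0.03666334, 0.01454301, 0.00493841]), 'gripper_width': 0.9993584149739969}
```

View pics/top0.png

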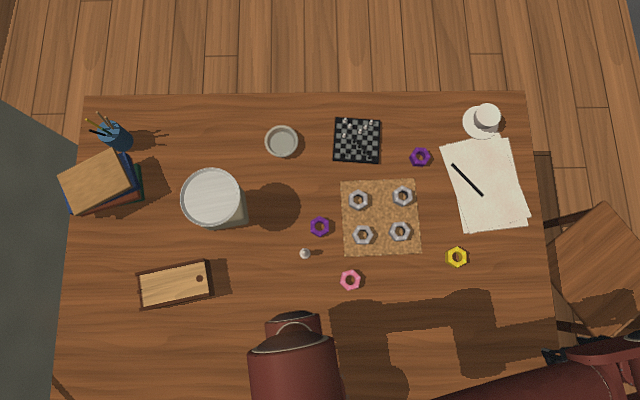

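View pics/side0.png

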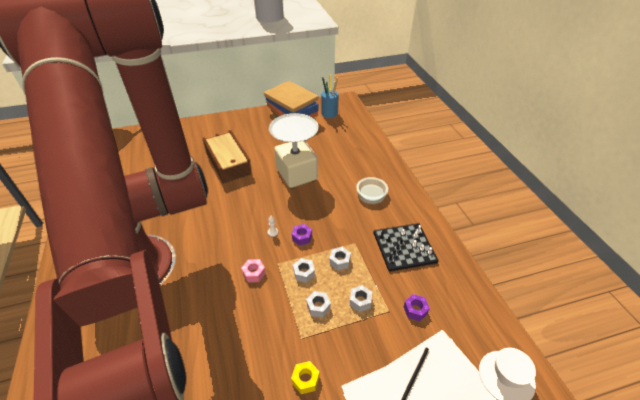

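```bash
cat > h.py <<'E'
import numpy as np, cv2
from plant import manip, imaging
def ray(d,uv):
    m=d["mtx"]; p=np.array([(uv[0]-m[0,2])/m[0,0],(uv[1]-m[1,2])/m[1,1]]); q=p.copy()
    for _ in range(8): q=p/(1+d["k1"]*(q@q))
    T=d["world_to_cam"]; R=T[:3,:3]
    return -R.T@T[:3,3], R.T@np.r_[q,1]
def onz(d,uv,z):
    c,r=ray(d,uv); return c+r*(z-c[2])/r[2]
def proj(d,P):
    T=d["world_to_cam"]; p=T[:3,:3]@np.asarray(P)+T[:3,3]; q=p[:2]/p[2]; q=q*(1+d["k1"]*(q@q))
    return q*d["mtx"][0,0]+d["mtx"][:2,2]
E
python3 - <<'E'
from h import *
t=imaging.grab_frame("top"); s=imaging.grab_frame("side")
a=cv2.resize(s["frame"][105:215,245:355],(390,390),interpolation=cv2.INTER_CUBIC)
b=cv2.resize(t["frame"][170:260,335:425],(390,390),interpolation=cv2.INTER_CUBIC)
cv2.imwrite("pics/z1.png",np.hstack([a,b]))
hsv=cv2.cvtColor(t["frame"],cv2.COLOR_BGR2HSV)
m=((hsv[...,1]<60)&(hsv[...,2]>90)).astype(np.uint8)
sub=np.zeros_like(m); sub[178:258,338:424]=m[178:258,338:424]
cs,_=cv2.findContours(sub,cv2.RETR_EXTERNAL,cv2.CHAIN_APPROX_NONE)
for c in cs:
    if cv2.contourArea(c)<50: continue
    x,y,w,h=cv2.boundingRect(c); M=cv2.moments(c); uv=(M['m10']/M['m00'],M['m01']/M['m00'])
    print("nut",np.round(uv,1),w,h,cv2.contourArea(c),onz(t,uv,.025).round(4))
sub=np.zeros_like(m); sub[160:235,172:250]=m[160:235,172:250]
cs,_=cv2.findContours(sub,cv2.RETR_EXTERNAL,cv2.CHAIN_APPROX_NONE); c=max(cs,key=cv2.contourArea)
print("pan",cv2.boundingRect(c),cv2.fitEllipse(c)); e=cv2.fitEllipse(c); print(onz(t,e[0],.205))
print("corners pad",[onz(t,p,.003).round(3)[:2] for p in((341,182),(416,179),(421,252),(345,257))])
for n,p in dict(bishop=(303,254),ash=(282,141),chess=(357,140),purp=(320,226),pink=(350,280)).items(): print(n,onz(t,p,.02).round(3)[:2])
print("box",[onz(t,p,.07).round(3)[:2] for p in((136,276),(206,260),(213,295),(142,309))])
E
```

```text
nut [362.1 234.3] 21 19 276.5 [ 0.459  -0.1701  0.025 ]
nut [399. 231.] 21 19 289.5 [ 0.4675 -0.2833  0.025 ]
nut [357.7 199.2] 19 21 261.0 [ 0.5686 -0.1607  0.025 ]
nut [402.2 195.3] 21 21 264.0 [ 0.5791 -0.2999  0.025 ]
pan (180, 167, 61, 60) ((209.764892578125, 196.82571411132812), (57.66061019897461, 60.800357818603516), 55.1108283996582)
[0.5418283  0.24876764 0.205     ]
corners pad [array([ 0.63 , -0.112]), array([ 0.637, -0.353]), array([ 0.404, -0.352]), array([ 0.393, -0.118])]
bishop [0.403 0.011]
ash [0.765 0.075]
chess [ 0.765 -0.167]
purp [ 0.487 -0.042]
pink [ 0.323 -0.129]
box [array([0.343, 0.489]), array([0.386, 0.289]), array([0.287, 0.266]), array([0.251, 0.465])]
```

View pics/z1.png

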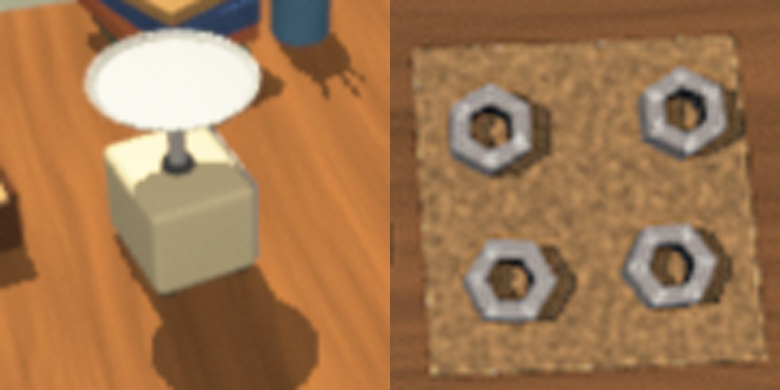

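```bash
python3 - <<'E'
from h import *
def circ(P):
    A=np.c_[2*P,np.ones(len(P))]; x=np.linalg.lstsq(A,(P**2).sum(1),rcond=None)[0]; return x[:2],np.sqrt(x[2]+x[:2]@x[:2])
t=imaging.grab_frame("top"); s=imaging.grab_frame("side")
for d,rois in((t,[(338,178,424,258)]),(s,[(288,243,380,322)])):
    hsv=cv2.cvtColor(d["frame"],cv2.COLOR_BGR2HSV)
    m=((hsv[...,1]<60)&(hsv[...,2]>90)).astype(np.uint8)
    x0,y0,x1,y1=rois[0]; sub=np.zeros_like(m); sub[y0:y1,x0:x1]=m[y0:y1,x0:x1]
    S=8; big=cv2.resize(d["frame"],None,fx=S,fy=S,interpolation=cv2.INTER_CUBIC)
    h2=cv2.cvtColor(big,cv2.COLOR_BGR2HSV); mb=((h2[...,1]<70)&(h2[...,2]>110)).astype(np.uint8)
    k=np.zeros_like(mb); k[y0*S:y1*S,x0*S:x1*S]=mb[y0*S:y1*S,x0*S:x1*S]
    cs,_=cv2.findContours(k,cv2.RETR_EXTERNAL,cv2.CHAIN_APPROX_NONE)
    for c in cs:
        if cv2.contourArea(c)<60*S*S: continue
        P=np.array([onz(d,((p[0]+.5)/S-.5,(p[1]+.5)/S-.5),.032)[:2] for p in c[::3,0]]); ce=np.array(cv2.minEnclosingCircle(P.astype(np.float32))[0])
        M=cv2.moments((P*1e4).astype(np.int32)); ce2=np.array([M['m10'],M['m01']])/M['m00']/1e4
        v=P-ce2; r=np.hypot(*v.T); th=np.arctan2(v[:,1],v[:,0]); dth=np.abs(np.gradient(np.unwrap(th)))
        z=(r**4*np.exp(6j*th)*dth).sum(); a=np.degrees(np.angle(z))/6  # corner direction mod 60
        print("nut",ce2.round(4),ce.round(4),"rmax %.4f rmin %.4f flatnormal(mod60) %.1f"%(r.max(),r.min(),(a+30)%60))
# pan
for d,(x0,y0,x1,y1) in((t,(172,160,250,240)),(s,(262,110,325,150))):
    S=4; big=cv2.resize(d["frame"][y0:y1,x0:x1],None,fx=S,fy=S,interpolation=cv2.INTER_CUBIC); h2=cv2.cvtColor(big,cv2.COLOR_BGR2HSV)
    k=((h2[...,1]<40)&(h2[...,2]>150)).astype(np.uint8)
    cs,_=cv2.findContours(k,cv2.RETR_EXTERNAL,cv2.CHAIN_APPROX_NONE); c=cv2.convexHull(max(cs,key=cv2.contourArea))
    P=np.array([onz(d,(x0+(p[0]+.5)/S-.5,y0+(p[1]+.5)/S-.5),.205)[:2] for p in c[:,0]]); ce,r=circ(P)
    print("pan",ce.round(4),r.round(4),np.abs(np.hypot(*(P-ce).T)-r).max().round(4))
E
```

```text
nut [ 0.4582 -0.1694] [ 0.4572 -0.1696] rmax 0.0333 rmin 0.0276 flatnormal(mod60) 54.7
nut [ 0.4676 -0.2829] [ 0.4661 -0.2817] rmax 0.0356 rmin 0.0267 flatnormal(mod60) 5.6
nut [ 0.5682 -0.1599] [ 0.5669 -0.1596] rmax 0.0343 rmin 0.0273 flatnormal(mod60) 31.0
nut [ 0.5783 -0.2992] [ 0.5763 -0.2975] rmax 0.0376 rmin 0.0272 flatnormal(mod60) 28.3
nut [ 0.4674 -0.2901] [ 0.4668 -0.2905] rmax 0.0394 rmin 0.0286 flatnormal(mod60) 4.2
nut [ 0.577  -0.3063] [ 0.5771 -0.3063] rmax 0.0394 rmin 0.0272 flatnormal(mod60) 32.8
nut [ 0.4587 -0.1777] [ 0.458  -0.1778] rmax 0.0410 rmin 0.0273 flatnormal(mod60) 57.5
nut [ 0.5666 -0.1684] [ 0.5669 -0.1682] rmax 0.0418 rmin 0.0276 flatnormal(mod60) 28.4
pan [0.544  0.2449] 0.0765 0.0051
pan [0.5461 0.2516] 0.0796 0.0062
```

```bash
python3 -m pendant '[[[0,0,-0.0069,0.136,0.148,0,1],[0,0,-0.0069,0.136,0.148,0,1],[0,0,-0.0069,0.136,0.148,0,1],[0,0,-0.0069,0.136,0.148,0,1],[0,0,-0.0069,0.136,0.148,0,1],[0,0,-0.0069,0.136,0.148,0,1],[0,0,-0.0069,0.136,0.148,0,1],[0,0,-0.0069,0.136,0.148,0,1],[0,0,-0.0069,0.136,0.148,0,1],[0,0,-0.0069,0.136,0.148,0,1],[0,0,-0.0069,0.136,0.148,0,1],[0,0,-0.0069,0.136,0.148,0,1],[0,0,0,0,0,0,1],[0,0,0,0,0,0,1]]]'
for i in 1 2 3; do python3 -m pendant '[[[0,0,0,0,0,0,1]]]' | tail -c 200; done
```

```text
time: 2.05
tool_pos: [0.5671, -0.1604, 0.2311]
tool_rot: [-0.0, -0.706, 0.708, 0.0]
contact_force: [0.2, -0.4, 0.5]
gripper_width: 0.997
time: 2.17
tool_pos: [0.5667, -0.1612, 0.2313]
tool_rot: [-0.0, -0.706, 0.708, -0.0]
contact_force: [-0.5, -0.3, -0.5]
gripper_width: 0.996
time: 2.3
tool_pos: [0.5668, -0.1612, 0.2314]
tool_rot: [-0.0, -0.706, 0.709, -0.0]
contact_force: [-0.1, 0.0, -0.3]
gripper_width: 0.999
time: 2.42
tool_pos: [0.567, -0.1609, 0.2314]
tool_rot: [0.0, -0.706, 0.708, -0.0]
contact_force: [0.1, -0.8, 0.5]
gripper_width: 0.998
```

```bash
cat > eff.py <<'E'
from h import *
import sys
n=int(sys.argv[1]) if len(sys.argv)>1 else 6
F=[];E=[]
for i in range(n):
    imaging.grab_frame("side"); s=manip.state(); F.append(s["contact_force"][2]); E.append(s["joint_efforts"][1:3])
print("t %.2f"%s["time"],"pos",s["tool_pos"].round(4),"w %.3f"%s["gripper_width"],"Fz %.2f±%.2f"%(np.mean(F),np.std(F)/n**.5),"eff",np.mean(E,0).round(3),np.std(E,0).round(3))
E
python3 eff.py 6
python3 -m pendant '[[[0,0,0,0,0,-0.15,1],[0,0,0,0,0,-0.15,1],[0,0,0,0,0,-0.15,1],[0,0,0,0,0,-0.15,1],[0,0,0,0,0,-0.15,1],[0,0,0,0,0,-0.1,1],[0,0,0,0,0,-0.055,1],[0,0,0,0,0,0,1]]]'
python3 -m pendant '[[[0,0,0,0,0,0,0.4],[0,0,0,0,0,0,0],[0,0,0,0,0,0,0],[0,0,0,0,0,0,0],[0,0,0,0,0,0,0]]]'
```

```text
t 2.73 pos [ 0.5673 -0.1604  0.2313] w 0.999 Fz 0.01±0.25 eff [-35.699 -37.033] [0.009 0.005]
time: 3.72
tool_pos: [0.5668, -0.1601, 0.0043]
tool_rot: [-0.0, -0.706, 0.708, 0.001]
contact_force: [-0.2, 0.4, -0.0]
gripper_width: 1.002
time: 4.35
tool_pos: [0.5688, -0.161, 0.007]
tool_rot: [0.001, -0.706, 0.708, -0.002]
contact_force: [-0.7, -0.4, 6.0]
gripper_width: 0.632
```

```bash
python3 -m pendant '[[[0,0,0,0,0,0.04,0],[0,0,0,0,0,0.065,0],[0,0,0,0,0,0.15,0],[0,0,0,0,0,0.15,0],[0,0,0,0,0,0.15,0],[0,0,0,0,0,0.15,0],[0,0,0,0,0,0.15,0],[0,0,0,0,0,0.05,0],[0,0,0,0,0,0,0],[0,0,0,0,0,0,0],[0,0,0,0,0,0,0]]]'
python3 eff.py 6
```

```text
time: 5.72
tool_pos: [0.5664, -0.1599, 0.229]
tool_rot: [-0.001, -0.706, 0.708, 0.002]
contact_force: [0.1, 0.4, -2.5]
gripper_width: 0.633
t 6.03 pos [ 0.5673 -0.1603  0.231 ] w 0.628 Fz -2.74±0.16 eff [-37.237 -38.56 ] [0.09  0.052]
```

```bash
python3 -m pendant '[[[0,0,0,-0.004,0.05,0.056,0],[0,0,0,-0.009,0.12,0,0],[0,0,0,-0.009,0.16,0,0],[0,0,0,-0.009,0.18,0,0],[0,0,0,-0.009,0.2,0,0],[0,0,0,-0.009,0.2,0,0],[0,0,0,-0.009,0.2,0,0],[0,0,0,-0.009,0.18,0,0],[0,0,0,-0.009,0.16,0,0],[0,0,0,-0.009,0.12,0,0],[0,0,0,-0.003,0.066,0,0],[0,0,0,0,0,0,0],[0,0,0,0,0,0,0]]]'
python3 eff.py 4
python3 -m pendant '[[[0,0,0,0,0,-0.04,0],[0,0,0,0,0,-0.04,0],[0,0,0,0,0,0,0],[0,0,0,0,0,0,0]]]'
python3 eff.py 4
python3 - <<'E'
from h import *
a=imaging.grab_frame("side")["frame"]; b=imaging.grab_frame("top")["frame"]
cv2.imwrite("pics/p1.png",np.hstack([cv2.resize(a[60:210,215:365],(390,390),interpolation=cv2.INTER_CUBIC),cv2.resize(b[140:260,150:270],(390,390),interpolation=cv2.INTER_CUBIC)]))
E
```

```text
time: 7.65
tool_pos: [0.5455, 0.2479, 0.2455]
tool_rot: [-0.0, -0.706, 0.708, -0.0]
contact_force: [0.2, 0.0, -3.1]
gripper_width: 0.632
t 7.85 pos [0.5456 0.2478 0.2453] w 0.629 Fz -2.41±0.13 eff [-38.203 -38.954] [0.003 0.027]
time: 8.35
tool_pos: [0.5453, 0.2487, 0.2251]
tool_rot: [-0.0, -0.706, 0.708, 0.0]
contact_force: [0.9, 0.3, -2.8]
gripper_width: 0.635
t 8.55 pos [0.5456 0.2488 0.2258] w 0.630 Fz -2.19±0.25 eff [-38.169 -38.35 ] [0.099 0.116]
```

View pics/p1.png

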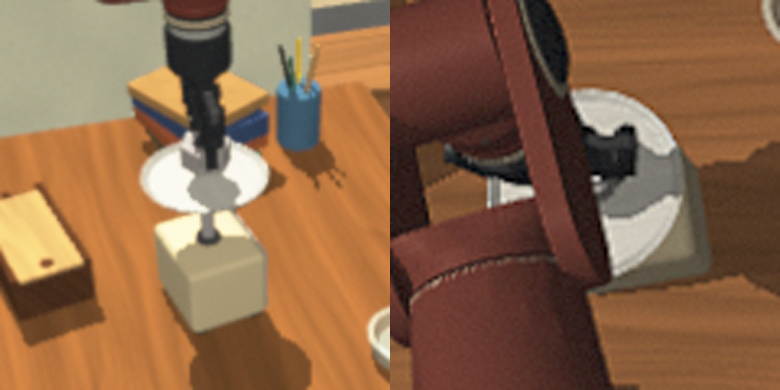

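```bash
python3 -m pendant '[[[0,0,0,0,0,-0.03,0],[0,0,0,0,0,-0.03,0],[0,0,0,0,0,-0.008,0],[0,0,0,0,0,0,0],[0,0,0,0,0,0,0],[0,0,0,0,0,0,0]]]' |sed -n '2p;4p'
python3 eff.py 5
python3 -m pendant '[[[0,0,0,0,0,-0.007,0],[0,0,0,0,0,-0.007,0],[0,0,0,0,0,-0.007,0],[0,0,0,0,0,-0.007,0],[0,0,0,0,0,-0.007,0],[0,0,0,0,0,-0.007,0],[0,0,0,0,0,0,0],[0,0,0,0,0,0,0]]]' |sed -n '2p;4p'
python3 eff.py 5
```

```text
tool_pos: [0.5455, 0.2487, 0.2087]
contact_force: [0.5, 0.0, -3.1]
t 9.65 pos [0.5454 0.2487 0.2084] w 0.632 Fz -2.87±0.28 eff [-38.605 -38.278] [0.022 0.017]
tool_pos: [0.5454, 0.2487, 0.198]
contact_force: [-0.0, -0.1, -2.2]
t 10.90 pos [0.5453 0.2487 0.1979] w 0.633 Fz -1.67±0.15 eff [-38.117 -37.69 ] [0.012 0.006]
```

```bash

python3 -m pendant '[[[0,0,0,0,0,-0.007,0],[0,0,0,0,0,-0.007,0],[0,0,0,0,0,-0.007,0],[0,0,0,0,0,-0.007,0],[0,0,0,0,0,-0.003,0],[0,0,0,0,0,0,0],[0,0,0,0,0,0,0],[0,0,0,0,0,0,0]]]' |sed -n '2p;4p'
python3 eff.py 8
```

```text
tool_pos: [0.5455, 0.2487, 0.1902]
contact_force: [-0.2, -0.2, 0.0]
t 12.30 pos [0.5455 0.2487 0.1902] w 0.628 Fz -0.32±0.17 eff [-37.253 -36.006] [0.01  0.082]
```

```bash

python3 -m pendant '[[[0,0,0,0,0,-0.002,0],[0,0,0,0,0,0,0],[0,0,0,0,0,0,0.66],[0,0,0,0,0,0,0.7],[0,0,0,0,0,0,0.8],[0,0,0,0,0,0,0.85],[0,0,0,0,0,0,0.85]]]' |sed -n '2p;4,5p'
python3 eff.py 6
python3 -m pendant '[[[0,0,0,0,0,0.02,0.85],[0,0,0,0,0,0.04,0.85],[0,0,0,0,0,0.1,0.9],[0,0,0,0,0,0.1,1],[0,0,0,0,0,0.05,1],[0,0,0,0,0,0,1]]]' |sed -n '2p;4,5p'
python3 - <<'E'
from h import *
a=imaging.grab_frame("side")["frame"]; b=imaging.grab_frame("top")["frame"]
cv2.imwrite("pics/p2.png",np.hstack([cv2.resize(a[60:210,215:365],(390,390),interpolation=cv2.INTER_CUBIC),cv2.resize(b[140:260,150:270],(390,390),interpolation=cv2.INTER_CUBIC)]))
E
```

```text
tool_pos: [0.5453, 0.2487, 0.1895]
contact_force: [-0.1, -0.7, -0.4]
gripper_width: 0.85
t 13.47 pos [0.5453 0.2487 0.1895] w 0.846 Fz -0.11±0.15 eff [-37.215 -36.273] [0.001 0.001]
tool_pos: [0.5459, 0.2489, 0.2686]
contact_force: [0.4, 0.7, -0.3]
gripper_width: 0.997
```

View pics/p2.png

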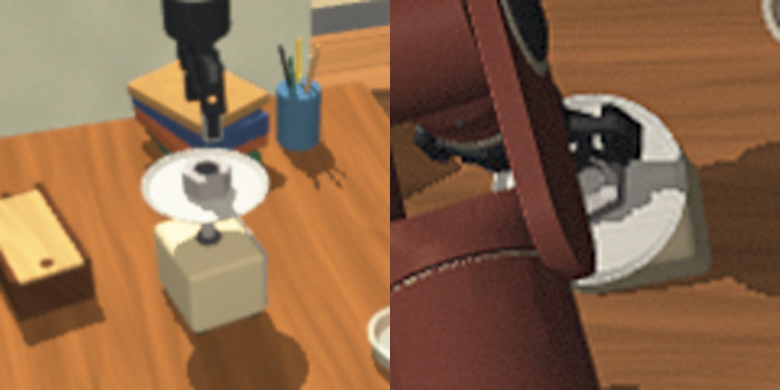

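```bash

python3 -m pendant '[[[0,0,0,0.01,-0.08,0,1],[0,0,0,0.01,-0.16,0,1],[0,0,0,0.01,-0.2,0,1],[0,0,0,0.01,-0.2,0,1],[0,0,0,0.01,-0.2,0,1],[0,0,0,0.01,-0.2,-0.025,1],[0,0,0,0.01,-0.2,-0.025,1],[0,0,0,0.01,-0.2,-0.025,1],[0,0,0,0.01,-0.2,-0.025,1],[0,0,0,0.01,-0.2,-0.025,1],[0,0,0,0.01,-0.2,-0.025,1],[0,0,0,0.01,-0.11,0,1],[0,0,0,0.006,-0.046,0,1],[0,0,0,0,0,0,1],[0,0,0,0,0,0,1]]]'
python3 eff.py 6
```

```text
time: 16.2
tool_pos: [0.5771, -0.2991, 0.2299]
tool_rot: [0.0, -0.707, 0.707, 0.0]
contact_force: [-1.1, -1.1, 0.1]
gripper_width: 1.0
t 16.50 pos [ 0.577  -0.2997  0.2297] w 0.998 Fz 0.06±0.12 eff [-41.889 -37.05 ] [0.095 0.009]
```

```bash

python3 -m pendant '[[[0,0,0,0,0,-0.15,1],[0,0,0,0,0,-0.15,1],[0,0,0,0,0,-0.15,1],[0,0,0,0,0,-0.15,1],[0,0,0,0,0,-0.15,1],[0,0,0,0,0,-0.1,1],[0,0,0,0,0,-0.049,1],[0,0,0,0,0,0,0.6],[0,0,0,0,0,0,0],[0,0,0,0,0,0,0],[0,0,0,0,0,0,0]]]'
python3 -m pendant '[[[0,0,0,0,0,0.04,0],[0,0,0,0,0,0.065,0],[0,0,0,0,0,0.15,0],[0,0,0,0,0,0.15,0],[0,0,0,0,0,0.15,0],[0,0,0,0,0,0.15,0],[0,0,0,0,0,0.15,0],[0,0,0,0,0,0.044,0],[0,0,0,0,0,0,0],[0,0,0,0,0,0,0],[0,0,0,0,0,0,0],[0,0,0,0,0,0,0]]]'
python3 eff.py 8
```

```text
time: 17.88
tool_pos: [0.5781, -0.3011, 0.0067]
tool_rot: [0.0, -0.706, 0.708, -0.002]
contact_force: [0.8, 0.2, 3.5]
gripper_width: 0.634
time: 19.38
tool_pos: [0.5764, -0.3001, 0.2282]
tool_rot: [-0.0, -0.706, 0.708, 0.001]
contact_force: [-0.8, -0.4, -3.9]
gripper_width: 0.632
t 19.77 pos [ 0.5769 -0.3004  0.2296] w 0.631 Fz -3.78±0.24 eff [-44.224 -39.11 ] [0.04  0.056]
```

```bash

python3 -m pendant '[[[0,0,0,-0.005,0.05,0.06,0],[0,0,0,-0.01,0.12,0.062,0],[0,0,0,-0.01,0.18,0,0],[0,0,0,-0.01,0.2,0,0],[0,0,0,-0.01,0.2,0,0],[0,0,0,-0.01,0.2,0,0],[0,0,0,-0.01,0.2,0,0],[0,0,0,-0.01,0.2,0,0],[0,0,0,-0.01,0.2,0,0],[0,0,0,-0.01,0.2,0,0],[0,0,0,-0.01,0.2,0,0],[0,0,0,-0.01,0.18,0,0],[0,0,0,-0.01,0.12,0,0],[0,0,0,-0.001,0.06,0,0],[0,0,0,0,0,0,0],[0,0,0,0,0,0,0]]]'
python3 -m pendant '[[[0,0,0,0,0,-0.05,0],[0,0,0,0,0,-0.05,0],[0,0,0,0,0,-0.03,0],[0,0,0,0,0,-0.01,0],[0,0,0,0,0,0,0],[0,0,0,0,0,0,0],[0,0,0,0,0,0,0]]]'
python3 eff.py 8
```

```text
time: 21.78
tool_pos: [0.5455, 0.2762, 0.2603]
tool_rot: [-0.0, -0.706, 0.708, -0.0]
contact_force: [-0.1, 0.3, -3.7]
gripper_width: 0.635
time: 22.65
tool_pos: [0.5456, 0.2773, 0.2257]
tool_rot: [0.0, -0.706, 0.708, -0.0]
contact_force: [-0.3, 0.5, -3.2]
gripper_width: 0.636
t 23.05 pos [0.5453 0.2772 0.2251] w 0.635 Fz -3.41±0.14 eff [-40.29  -39.135] [0.019 0.013]
```

```bash

python3 -m pendant '[[[0,0,0,0,-0.04,0.004,0],[0,0,0,0,-0.054,0,0],[0,0,0,0,-0.02,0,0],[0,0,0,0,0,-0.004,0],[0,0,0,0,0,0,0],[0,0,0,0,0,0,0],[0,0,0,0,0,0,0]]]' | sed -n '2p;4p'
python3 eff.py 6
python3 -m pendant '[[[0,0,0,0,0,-0.007,0],[0,0,0,0,0,-0.007,0],[0,0,0,0,0,-0.007,0],[0,0,0,0,0,-0.007,0],[0,0,0,0,0,-0.007,0],[0,0,0,0,0,-0.007,0],[0,0,0,0,0,0,0],[0,0,0,0,0,0,0],[0,0,0,0,0,0,0]]]' |sed -n '2p;4p'
python3 eff.py 5
```

```text
tool_pos: [0.5453, 0.2489, 0.2251]
contact_force: [-0.7, -0.5, -3.9]
t 24.23 pos [0.5453 0.2487 0.2251] w 0.636 Fz -3.28±0.23 eff [-38.939 -39.101] [0.003 0.003]
tool_pos: [0.5454, 0.2487, 0.2147]
contact_force: [-0.3, 0.1, -2.5]
t 25.60 pos [0.5454 0.2487 0.2146] w 0.631 Fz -3.02±0.13 eff [-38.648 -38.612] [0.002 0.017]
```

```bash

python3 -m pendant '[[[0,0,0,0,0,-0.007,0],[0,0,0,0,0,-0.007,0],[0,0,0,0,0,-0.007,0],[0,0,0,0,0,-0.007,0],[0,0,0,0,0,-0.007,0],[0,0,0,0,0,-0.007,0],[0,0,0,0,0,-0.007,0],[0,0,0,0,0,-0.007,0],[0,0,0,0,0,0,0],[0,0,0,0,0,0,0],[0,0,0,0,0,0,0]]]' |sed -n '2p;4p'
python3 eff.py 8
```

```text
tool_pos: [0.5455, 0.2487, 0.2008]
contact_force: [0.6, -0.0, -0.4]
t 27.38 pos [0.5455 0.2487 0.2006] w 0.633 Fz -0.00±0.15 eff [-37.149 -36.28 ] [0.008 0.076]
```

```bash

python3 -m pendant '[[[0,0,0,0,0,-0.001,0],[0,0,0,0,0,0,0],[0,0,0,0,0,0,0.66],[0,0,0,0,0,0,0.7],[0,0,0,0,0,0,0.8],[0,0,0,0,0,0,0.85],[0,0,0,0,0,0,0.85]]]' |sed -n '2p;4,5p'
python3 eff.py 4
python3 -m pendant '[[[0,0,0,0,0,0.02,0.85],[0,0,0,0,0,0.04,0.85],[0,0,0,0,0,0.1,0.9],[0,0,0,0,0,0.1,1],[0,0,0,0,0,0.05,1],[0,0,0,0,0,0,1]]]' |sed -n '2p;4,5p'
python3 - <<'E'
from h import *
a=imaging.grab_frame("side")["frame"]; b=imaging.grab_frame("top")["frame"]
cv2.imwrite("pics/p3.png",np.hstack([cv2.resize(a[60:210,215:365],(390,390),interpolation=cv2.INTER_CUBIC),cv2.resize(b[140:260,150:270],(390,390),interpolation=cv2.INTER_CUBIC)]))
E
```

```text
tool_pos: [0.5453, 0.2486, 0.2003]
contact_force: [-0.0, -0.4, -0.4]
gripper_width: 0.854
t 28.45 pos [0.5453 0.2487 0.2003] w 0.848 Fz -0.21±0.20 eff [-37.073 -36.486] [0.002 0.001]
tool_pos: [0.5459, 0.2489, 0.2793]
contact_force: [-0.8, -0.7, 0.7]
gripper_width: 0.998
```

View pics/p3.png

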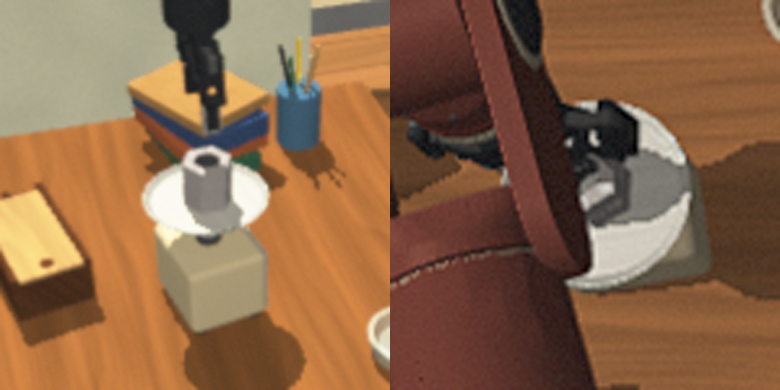

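```bash

python3 -m pendant '[[[0,0,0.0144,-0.035,-0.08,0,1],[0,0,0.0144,-0.035,-0.16,0,1],[0,0,0.0144,-0.035,-0.2,0,1],[0,0,0.0144,-0.035,-0.2,0,1],[0,0,0.0144,-0.035,-0.2,-0.04,1],[0,0,0.0144,-0.035,-0.2,-0.04,1],[0,0,0.0144,-0.035,-0.2,-0.04,1],[0,0,0.0144,-0.035,-0.2,-0.04,1],[0,0,0.0144,-0.035,-0.16,-0.04,1],[0,0,0.0144,-0.039,-0.076,0,1],[0,0,0,0,0,0,1],[0,0,0,0,0,0,1],[0,0,0,0,0,0,1]]]'
python3 eff.py 6
```

```text
time: 30.92
tool_pos: [0.4571, -0.1695, 0.2277]
tool_rot: [-0.0, 0.847, -0.531, -0.0]
contact_force: [1.0, 0.2, -0.2]
gripper_width: 0.999
t 31.23 pos [ 0.457  -0.17    0.2279] w 1.004 Fz 0.47±0.21 eff [-24.886 -37.205] [0.027 0.026]
```

Tool is over the third nut; jaw angle −64°. Descend 0.223 m, grip, lift, weigh.

```bash

python3 -m pendant '[[[0,0,0,0,0,-0.15,1],[0,0,0,0,0,-0.15,1],[0,0,0,0,0,-0.15,1],[0,0,0,0,0,-0.15,1],[0,0,0,0,0,-0.15,1],[0,0,0,0,0,-0.1,1],[0,0,0,0,0,-0.042,1],[0,0,0,0,0,0,0.6],[0,0,0,0,0,0,0],[0,0,0,0,0,0,0],[0,0,0,0,0,0,0]]]'
python3 -m pendant '[[[0,0,0,0,0,0.04,0],[0,0,0,0,0,0.065,0],[0,0,0,0,0,0.15,0],[0,0,0,0,0,0.15,0],[0,0,0,0,0,0.15,0],[0,0,0,0,0,0.15,0],[0,0,0,0,0,0.15,0],[0,0,0,0,0,0.037,0],[0,0,0,0,0,0,0],[0,0,0,0,0,0,0],[0,0,0,0,0,0,0],[0,0,0,0,0,0,0]]]'
python3 eff.py 8
```

```text
time: 32.6
tool_pos: [0.4582, -0.1711, 0.0066]
tool_rot: [-0.0, 0.847, -0.531, 0.002]
contact_force: [-1.2, 0.4, 6.0]
gripper_width: 0.628
time: 34.1
tool_pos: [0.4564, -0.1701, 0.2267]
tool_rot: [0.0, 0.847, -0.531, -0.001]
contact_force: [-0.2, -0.0, -4.8]
gripper_width: 0.628
t 34.50 pos [ 0.4569 -0.1704  0.2279] w 0.627 Fz -4.21±0.15 eff [-26.856 -39.647] [0.023 0.05 ]
```

```bash

python3 -m pendant '[[[0,0,0,0,0.02,0.08,0],[0,0,0,0.02,0.08,0.068,0],[0,0,0,0.035,0.16,0,0],[0,0,0,0.04,0.2,0,0],[0,0,0,0.04,0.2,0,0],[0,0,0,0.04,0.2,0,0],[0,0,0,0.04,0.2,0,0],[0,0,0,0.04,0.2,0,0],[0,0,0,0.04,0.18,0,0],[0,0,0,0.035,0.14,0,0],[0,0,0,0.02,0.08,0,0],[0,0,0,0.004,0.016,0,0],[0,0,0,0,0,0,0],[0,0,0,0,0,0,0]]]'
python3 -m pendant '[[[0,0,0,0,0,-0.03,0],[0,0,0,0,0,-0.04,0],[0,0,0,0,0,-0.024,0],[0,0,0,0,0,-0.01,0],[0,0,0,0,0,0,0],[0,0,0,0,0,0,0],[0,0,0,0,0,0,0]]]'
python3 eff.py 8
```

```text
time: 36.25
tool_pos: [0.5454, 0.2476, 0.265]
tool_rot: [0.0, 0.847, -0.532, 0.0]
contact_force: [0.1, -0.8, -3.9]
gripper_width: 0.632
time: 37.12
tool_pos: [0.5455, 0.2488, 0.2392]
tool_rot: [-0.0, 0.847, -0.531, 0.0]
contact_force: [-0.3, 0.1, -4.3]
gripper_width: 0.633
t 37.52 pos [0.5453 0.2487 0.2388] w 0.629 Fz -4.24±0.17 eff [-39.124 -39.675] [0.017 0.012]
```

```bash

python3 -m pendant '[[[0,0,0,0,0,-0.012,0],[0,0,0,0,0,-0.009,0],[0,0,0,0,0,-0.007,0],[0,0,0,0,0,-0.007,0],[0,0,0,0,0,-0.007,0],[0,0,0,0,0,-0.007,0],[0,0,0,0,0,-0.007,0],[0,0,0,0,0,0,0],[0,0,0,0,0,0,0],[0,0,0,0,0,0,0]]]' |sed -n '2p;4p'
python3 eff.py 6
```

```text
tool_pos: [0.5454, 0.2487, 0.2249]
contact_force: [-0.8, -0.9, -4.2]
t 39.08 pos [0.5454 0.2487 0.2249] w 0.629 Fz -3.33±0.12 eff [-38.778 -39.093] [0.002 0.012]
```

```bash

python3 -m pendant '[[[0,0,0,0,0,-0.007,0],[0,0,0,0,0,-0.007,0],[0,0,0,0,0,-0.007,0],[0,0,0,0,0,-0.007,0],[0,0,0,0,0,-0.007,0],[0,0,0,0,0,-0.007,0],[0,0,0,0,0,-0.007,0],[0,0,0,0,0,-0.007,0],[0,0,0,0,0,-0.007,0],[0,0,0,0,0,0,0],[0,0,0,0,0,0,0],[0,0,0,0,0,0,0]]]' |sed -n '2p;4p'
python3 eff.py 8
```

```text
tool_pos: [0.5455, 0.2487, 0.2092]
contact_force: [-0.3, -0.5, -0.1]
t 40.98 pos [0.5454 0.2487 0.2091] w 0.638 Fz 0.04±0.18 eff [-37.062 -36.614] [0.007 0.066]
```

```bash

python3 -m pendant '[[[0,0,0,0,0,-0.002,0],[0,0,0,0,0,0,0],[0,0,0,0,0,0,0.66],[0,0,0,0,0,0,0.7],[0,0,0,0,0,0,0.8],[0,0,0,0,0,0,0.85],[0,0,0,0,0,0,0.85]]]' |sed -n '2p;4,5p'
python3 eff.py 3
python3 -m pendant '[[[0,0,0,0,0,0.02,0.85],[0,0,0,0,0,0.04,0.85],[0,0,0,0,0,0.1,0.9],[0,0,0,0,0,0.1,1],[0,0,0,-0.02,-0.06,0.05,1],[0,0,0,-0.05,-0.16,0,1],[0,0,0,-0.05,-0.2,0,1],[0,0,0,-0.05,-0.2,0,1],[0,0,0,-0.05,-0.2,0,1],[0,0,0,-0.05,-0.2,0,1],[0,0,0,-0.05,-0.2,0,1],[0,0,0,-0.05,-0.1,0,1],[0,0,0,0,0,0,1],[0,0,0,0,0,0,1]]]' |sed -n '1,2p;4,5p'
python3 - <<'E'
from h import *
s=imaging.grab_frame("side"); t=imaging.grab_frame("top"); a=s["frame"];b=t["frame"]
cv2.imwrite("pics/p4.png",np.hstack([cv2.resize(a[60:210,215:365],(390,390),interpolation=cv2.INTER_CUBIC),cv2.resize(b[140:290,150:300],(390,390),interpolation=cv2.INTER_CUBIC)]))
hs=cv2.cvtColor(a,cv2.COLOR_BGR2HSV); m=((hs[...,1]<45)&(hs[...,2]>150)); m[:, :262]=0;m[:,326:]=0;m[:100]=0;m[:].__setitem__((slice(175,None),),0)
xs=np.where(m[:,:].any(0))[0]; print("pan px left/right",xs.min(),xs.max(),[np.where(m[:,x])[0].mean().round(1) for x in (xs.min()+1,xs.max()-1)])
for z in (.205,.175,.165,.155,.145): print(z,proj(s,(.545-.08*.957,.2487+.08*.29,z)).round(1),proj(s,(.545+.08*.957,.2487-.08*.29,z)).round(1))
E
```

```text
tool_pos: [0.5453, 0.2487, 0.2086]
contact_force: [-1.1, 0.7, -0.4]
gripper_width: 0.852
t 42.00 pos [0.5453 0.2487 0.2085] w 0.853 Fz 0.21±0.17 eff [-36.971 -36.645] [0. 0.]
time: 43.75
tool_pos: [0.4527, -0.0811, 0.286]
contact_force: [0.1, 1.4, -1.0]
gripper_width: 1.006
pan px left/right 301 317 [np.float64(129.5), np.float64(139.5)]
0.205 [268.8 127. ] [318.4 127.1]
0.175 [269.7 134.7] [318.4 134.8]
0.165 [269.9 137.2] [318.5 137.3]
0.155 [270.2 139.7] [318.5 139.8]
0.145 [270.5 142.2] [318.5 142.3]
```

View pics/p4.png

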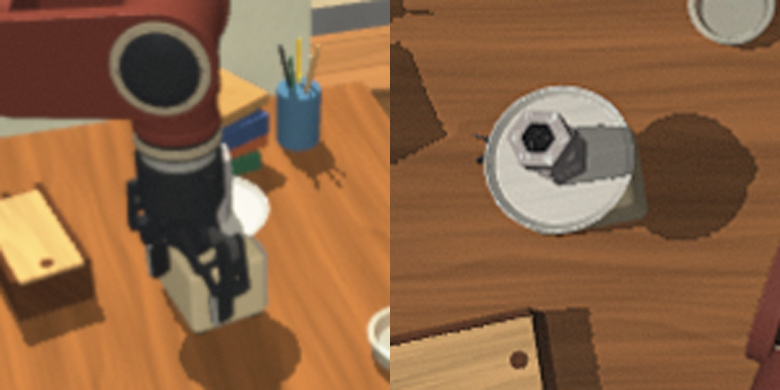

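```bash

python3 -m pendant '[[[0,0,0,-0.05,-0.2,0,1],[0,0,0,-0.05,-0.2,0,1],[0,0,0,0,-0.2,0,1],[0,0,0,0,-0.2,0,1],[0,0,0,0,-0.1,0,1],[0,0,0,0,0,0,1],[0,0,0,0,0,0,1]]]'
python3 - <<'E'
from h import *
s=imaging.grab_frame("side"); t=imaging.grab_frame("top")
print("exp nut top",proj(t,(.545,.249,.236)),"pan",proj(t,(.545,.249,.155)),"meas nut",150+148/2.6,140+137/2.6)
cv2.imwrite("pics/p5.png",np.hstack([cv2.resize(s["frame"][60:210,215:365],(390,390),interpolation=cv2.INTER_CUBIC),cv2.resize(t["frame"][120:300,260:440],(390,390))]))
for z in (.165,.155,.145): print(z,proj(s,(.545-.08*.957,.2487+.08*.29,z)).round(1),proj(s,(.545+.08*.957,.2487-.08*.29,z)).round(1))
E
```

```text
time: 44.72
tool_pos: [0.4283, -0.305, 0.2859]
tool_rot: [-0.0, 0.847, -0.531, -0.0]
contact_force: [1.6, -0.9, -0.3]
gripper_width: 1.001
exp nut top [206.48756344 192.93757993] pan [214.55721192 199.69243701] meas nut 206.9230769230769 192.69230769230768
0.165 [269.9 137.2] [318.5 137.3]
0.155 [270.2 139.7] [318.5 139.8]
0.145 [270.5 142.2] [318.5 142.3]
```

View pics/p5.png

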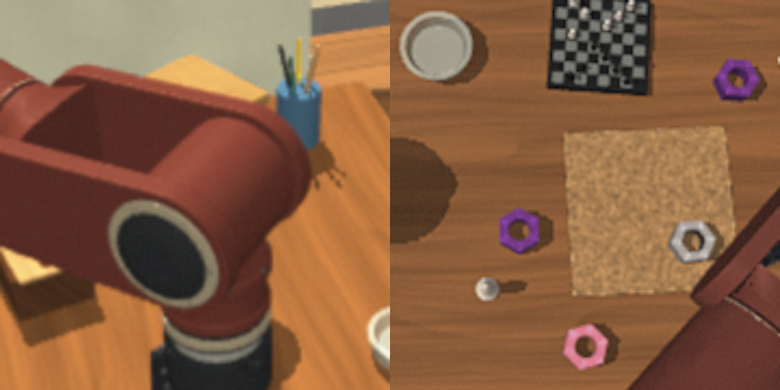

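```bash
python3 -c "
from plant import manip
print(manip.job_done(), manip.state()['time'])"
```

```text
the job is handed in; nothing more can be done
the job is handed in; nothing more can be done
```

I stacked three nuts on the pan one at a time, about 265, 360 and 420 g, and left the fourth on the pad. I handed the job in at about 45 s. Each nut was eased down at about 1.4 cm/s. I let go only when shoulder torque and wrist force showed the pan carried it to within about 0.1 N.

**Pan sink:** from touch to release heights it comes to about 51.5 mm. A side-view look at the pan rim, partly hidden by the arm, gave about 49 mm. The clip can be 42 to 52 mm below the empty pointer, ±16 mm, so any sink from 36 to 58 mm is within its edges.

**Other checks:** the top view showed the stack where expected, to within about 1 px. The bishop, ashtray, chess board and look-alike nuts appeared undisturbed.

**Not checked:**
- Neither camera sees the scale's face, so I never saw the pointer or the clip. The match rests on the sink and the clip range you gave.
- With two nuts the sink was about 30.6 mm, so if the clip sits high the pointer may already have reached its upper part before the third nut.
- I had no direct reading of the pan's speed, and the last side view of the pan was blocked by the arm.

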